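Clamp the tube rack on the mixer

TASK

Get the tube rack ready for mixing: with the fingertips push the yellow rack along the mixer's bed until it is fully home against the end stop, without gripping or lifting it. Then push the red-knobbed toggle lever over past its centre, so that it snaps across and its foot clamps the rack down. Leave the other things on the table where they are.

Things in the scene. Friction and masses are not known exactly. Their poses are not given: they have to be found in the camera images.
- mixer: White tube mixer, fixed, 100 (x) x 256 (y) mm. Origin on the table, z up; body spans y -148 to +108. Aluminium bed 50 mm above the table; the rack slides on it to +y. Guide rails along y, 14 mm high above the bed, inner faces at x = -25.5 and +25.5, from y = -140 to +56. Steel end stop 24 mm high above the bed, its front face at y = +50; the lever's pivot stands behind it.
- rack_center (a point): Centre, half-way up, of the yellow tube rack, 46 (x) x 112 (y) x 32 (z) mm, 0.12 kg, loose on the bed between the rails, 30 to 70 mm short of the stop. Axes nearly parallel to the mixer's; the end face to push is at y = -56. Its five tubes sit fast and stand 7 mm above its top, none within 40 mm of the stop end. When home, this point is at y = -6, z = 66 mm in the mixer's frame.
- lever_pivot (a point): Pivot of the toggle lever, fixed, at x = 0, y = +72, z = +94 mm in the mixer's frame. The lever swings in the mixer's y-z plane.
- lever_ball (a point): Centre of the red ball, 18 mm diameter, at the end of the lever's handle (red-sleeved rod, 11 mm thick), 90 mm from the pivot; moves with it. Open: handle leans 30 degrees from upright away from the rack, ball 45 mm to mixer +y of the pivot and 78 mm above it. Clamped: leans 30 degrees towards the rack, ball 45 mm to -y and 78 mm above.
- clamp_lever (a joint): Lever angle, rad: 0 open (start), grows as the handle swings to mixer -y; upright and dead centre at 0.525; 1.05 with its foot on a rack that is home; 1.13 with nothing under it. A spring drives it to the nearer end: a level push of 3 to 7 N at the ball moves it, past centre it snaps over and presses the rack with 7 N. Thrown too early, the foot (18 mm rubber pad 34 mm from the pivot) blocks the rack.
- petri_dish_1: Bystander: lidded petri dish, cream, 60 mm diameter, 14 mm high, beyond the mixer; origin under its centre.
- petri_dish_2: Bystander: lidded petri dish, pinkish, 60 mm diameter, 14 mm high, at the right; origin under its centre.
- coverslip_box: Bystander: small white box, 34 x 34 x 16 mm, at the left; origin under its centre.
- wash_vial: Bystander: squat white jar with a red lid, 44 mm diameter, 48 mm high, at the left; origin under its centre.
- marker_red: Bystander: white marker with a red cap, 120 mm long, 13 mm thick, lying at the right; origin under its centre.
Things that resemble listed ones, but are neither listed nor needed, are in the scene too. Of the things that look like the part that bears rack_center, the middle-sized one is meant.

How it is judged:
By the outcome, as a careful person would: the job done as asked, in the order asked, and still so for the second after the job is handed in, with the robot touching nothing.
It also fails if it takes over 48 s, if anything falls off the work surface, if the arm or the gripper's body presses on something with over 40 N, if the wrist force passes 120 N, or if a joint passes its speed limit or range.

ROBOT

A 7-joint arm with a two-finger parallel gripper is mounted at the origin on a cart in front of the work surface, level with it; the furniture and walls round the work are solid. World frame = base frame: x ahead of the robot, y to its left, z up, the work surface at z = 0. Lengths are in mm, angles in rad, forces in N, time in s.
With the tool pointing down it reaches from about 425 to 950 mm from the base axis. Payload 4.7 kg.
Tool frame: the origin (TCP) lies midway between the tips of the shut fingers; the grasp point (between the pads) lies 19 mm behind it (env.tcp_to_grasp is the y of the grasp point in the tool frame, in mm); y points along the fingers, x is the direction in which the jaws open and shut, and the axes are right-handed (so a half turn about y gives the same grasp; the last joint's range is limited). The gripper opens to 87 mm and grips with 3 to 60 N. Pads are 19 mm wide; open, the fingers measure 117 mm over their backs; the gripper's body (75 mm by 190 mm) begins 51 mm behind the grasp point.
Start: joints at [1.301, 0.469, -0.049, 1.532, 0.024, 1.141, -0.082], TCP at [161.021, -655.532, 222.573] pointing down, gripper open.
Joint ranges: [-2.59, 2.59], [-0.33, 1.99], [-1.39, 1.29], [0.1, 2.45], [-1.04, 4.18], [0.21, 1.99], [-2.66, 2.66]. Speed limits (rad/s): [2.57, 2.57, 3.14, 3.14, 3.14, 3.14, 3.14].

INTERFACE

Orientations are given as a rotation vector (axis times angle).
In Python, from workcell import env, camera, get_calibration gives the robot as it stands. The module is installed in compiled form; this text tells all that it offers.
- The arm moves only by the tool move_arm, never from a script. Its argument "motion" is one flat list of numbers, 7 for each row, row after row: the finger opening in mm, from 0 to 87, then the shift along the world's x, y, z in mm, then the turn, a rotation vector about the world's x, y, z in rad. In form: [gripper, dx, dy, dz, rx, ry, rz, gripper, dx, dy, dz, rx, ry, rz, ...]. A call has 1 to 12 rows; each row is the pose to reach, as a shift and turn from the pose commanded when the call began; what a row does not reach only later rows make up. A row lasts 1/8 s, in which the tool goes at most 62.5 mm and 10.7 degrees, less where a joint would pass 70% of its speed; a pose out of reach is approached as far as the arm can. A call with a gripper value outside its range is refused whole. The fingers move at their own pace and stop on an object; "force" is the grip in N (left out, the last holds). Time passes only in rows, so rows that repeat a pose let the fingers close. It gives the time, the measured TCP pose, the force and the opening at its end, in the units of the state.
- env.state(): the state, without advancing time (a new reading comes with each control period).
- camera(name): name is "side" or "top"; returns (picture, depth): 480x640x3 uint8, red, green, blue; 480x640 float32, mm along the optical axis (not along the pixel's ray), 0 where there is no reading.
- get_calibration(name): a dict with "intrinsics" (3x3 intrinsics, pixels), "cam_to_world" (4x4, takes a point from camera to world coordinates). Camera axes: x right, y down, z forward; pixel columns grow to the right and rows downward; lengths in mm; the calibration is good to about 2 mm. A picture is of the moment at which its call begins. get_calibration takes no time and is no camera call.
- env.finish_job(): hands the job in, once; it reports no verdict.
The state is a dict: "clock": time; "joints": joint angles; "qd": joint speeds; "joint_efforts": joint torques, N m; "eef_pos": TCP position; "ee_rot": TCP orientation; "ft_force": force on the tool from outside, world axes, zero at the start; "moment": the same for the moment, N m; "opening": opening from 0.0 (shut) to 1.0 (fully open).
Only numpy, scipy, OpenCV 4.12 (cv2) and the standard library are available. Lean on these libraries where they do the work, as an engineer would, in place of code of your own. Each camera call takes 0.05 s, during which the arm holds its last target. There are 200 camera calls.

## Working session

There is one attempt and no reset: what is moved stays moved. The work goes in short steps, Python scripts to look and compute and a tool call to move; the robot and the scene stay as the last step left them, time stands still between calls to the robot, and variables do not carry over. Pictures are saved under pics/ and viewed, about 8 in all and at most 12, crops included, and the job is handed in when it is done.

Besides the shell and the picture viewer there is one more tool, called after "Request:" by a JSON object that holds its "name" and its "arguments". move_arm: Moves the arm, as the interface text tells. Its arguments: {"type":"object","properties":{"motion":{"type":"array","items":{"type":"number"}},"force":{"type":"number"}},"required":["motion"]}

```bash
mkdir -p pics
cat > h.py <<'E'
import numpy as np, cv2
from workcell import env, camera, get_calibration
def shot(n,f):
    p,d=camera(n); cv2.imwrite('pics/'+f+'.png',p[:,:,::-1]); np.savez('pics/'+f+'.npz',p=p,d=d); return p,d
def pts(n,d):
    c=get_calibration(n);K=np.array(c['intrinsics']);T=np.array(c['cam_to_world'])
    v,u=np.mgrid[:d.shape[0],:d.shape[1]]
    r=np.stack([(u-K[0,2])/K[0,0]*d,(v-K[1,2])/K[1,1]*d,d],-1)
    return r@T[:3,:3].T+T[:3,3]
E
python3 - <<'E'
from h import *
for n in('top','side'):
    shot(n,n+'0'); print(n,get_calibration(n))
s=env.state();print(s)
E
```

```text
top {'intrinsics': array([[475.18968245,   0.        , 325.97969528],
       [  0.        , 475.18968245, 238.40341128],
       [  0.        ,   0.        ,   1.        ]]), 'cam_to_world': array([[ 1.33184002e-02, -9.94435112e-01,  1.04505636e-01,
         3.98152375e+02],
       [-9.99695906e-01, -1.10733447e-02,  2.20335236e-02,
        -1.65105898e+01],
       [-2.07536825e-02, -1.04767308e-01, -9.94280190e-01,
         1.37368530e+03],
       [ 0.00000000e+00,  0.00000000e+00,  0.00000000e+00,
         1.00000000e+00]])}
side {'intrinsics': array([[570.96781131,   0.        , 320.49695885],
       [  0.        , 570.96781131, 235.25818878],
       [  0.        ,   0.        ,   1.        ]]), 'cam_to_world': array([[-6.14139967e-01, -5.07407846e-01,  6.04457921e-01,
        -3.54569159e+02],
       [-7.89127568e-01,  4.04990073e-01, -4.61801605e-01,
         6.67776130e+02],
       [-1.04777000e-02, -7.60605231e-01, -6.49130110e-01,
         1.11160937e+03],
       [ 0.00000000e+00,  0.00000000e+00,  0.00000000e+00,
         1.00000000e+00]])}
{'clock': 0.1, 'joints': array([ 1.30108535,  0.46936602, -0.04859985,  1.53356693,  0.02407834,
        1.14096447, -0.08230565]), 'qd': array([ 1.60127899e-03, -4.66405412e-04,  6.31083653e-04, -3.01914086e-03,
        1.29351218e-03,  9.36547620e-04, -4.34117970e-05]), 'joint_efforts': array([ 1.75455662e-03, -5.09169459e+01, -8.10950948e-02, -2.36829472e+01,
       -6.15329132e-02,  3.44782602e-02,  6.79474397e-05]), 'eef_pos': array([ 160.87827738, -655.00605687,  221.60402151]), 'ee_rot': array([-1.31247647,  1.03096439, -1.02866828]), 'ft_force': array([-0.32711381,  0.04675989, -0.22467921]), 'moment': array([-0.02428594,  0.05820376, -0.02407167]), 'opening': 1.0022992189601079}
```

View pics/top0.png

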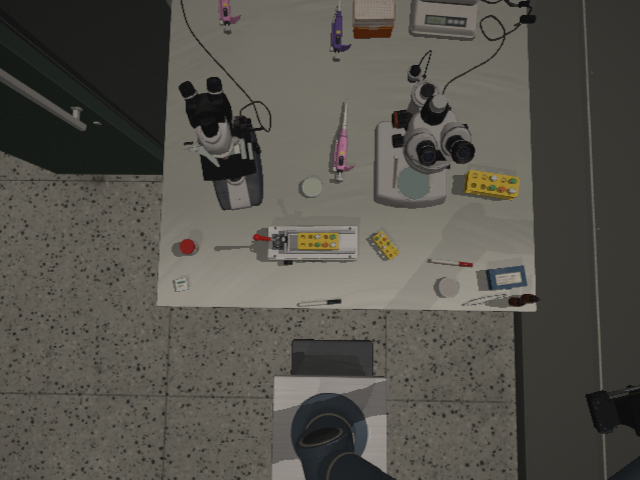

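View pics/side0.png

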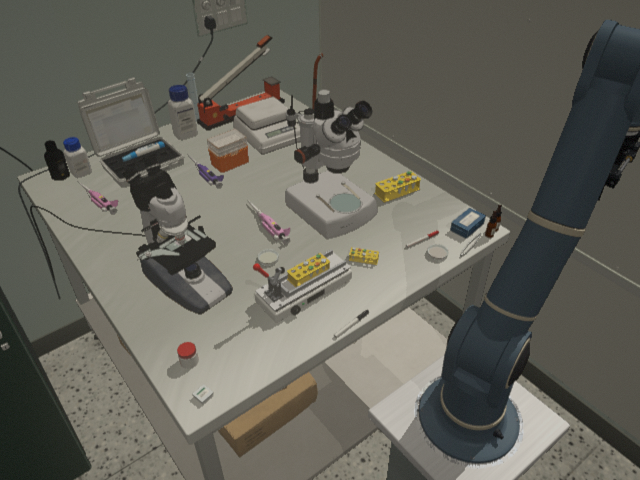

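The mixer is at about (312,243) in the top view, with its +y end to the left (red ball at about (258,238)). The middle-sized rack is the one on its bed, and a smaller lookalike sits at (384,245). Next I'll measure them.

Run:
```python
from h import *
z=np.load('pics/top0.npz');p,d=z['p'],z['d'];P=pts('top',d)
hsv=cv2.cvtColor(p,cv2.COLOR_RGB2HSV)
def box(Q,name):
    r=cv2.minAreaRect(Q[:,:2].astype(np.float32)); print(name,len(Q),'med',np.median(Q,0).round(1),'rect',r,'z',np.percentile(Q[:,2],[5,50,95]).round(1))
roi=np.zeros(d.shape,bool);roi[215:275,225:365]=1
h,s,v=[hsv[...,i].astype(int) for i in range(3)]
yel=roi&(h>18)&(h<35)&(s>120)&(v>90); box(P[yel],'rack')
red=roi&((h<6)|(h>174))&(s>150)&(v>70)&(P[...,2]>110); box(P[red],'red')
for lo,hi in((40,56),(56,70),(70,80),(76,90)):
    m=roi&(P[...,2]>lo)&(P[...,2]<hi);box(P[m],f'z{lo}-{hi}')
m=roi&(P[...,2]>30)&(P[...,2]<76)
n,l,st,c=cv2.connectedComponentsWithStats(m.astype(np.uint8)); k=1+st[1:,4].argmax(); box(P[l==k],'mixer')
print(st[k])
big=cv2.resize(p[205:280,220:410],None,fx=4.2,fy=4.2,interpolation=cv2.INTER_CUBIC);cv2.imwrite('pics/crop.png',big[:,:,::-1])
z=np.load('pics/side0.npz');p,d=z['p'],z['d'];P=pts('side',d);h,s,v=cv2.split(cv2.cvtColor(p,cv2.COLOR_RGB2HSV).astype(int).astype(np.int32))
roi=np.zeros(d.shape,bool);roi[240:320,240:360]=1
red=roi&((h<6)|(h>174))&(s>150)&(v>70)&(P[...,2]>110);box(P[red],'sidered')
yel=roi&(h>18)&(h<35)&(s>120)&(v>90)&(P[...,0]<620)&(P[...,2]>55); box(P[yel],'siderack')
a=cv2.resize(p[235:325,235:385],None,fx=5,fy=5,interpolation=cv2.INTER_CUBIC);cv2.imwrite('pics/crop2.png',a[:,:,::-1])
```

```text
rack 574 med [526.8  42.2  80.9] rect ((476.90301513671875, 36.119544982910156), (109.46307373046875, 154.60975646972656), 88.45703125) z [50.7 80.9 86. ]
red 70 med [525.6 180.  162.1] rect ((526.483154296875, 177.16610717773438), (15.057334899902344, 31.61689567565918), 3.9254884719848633) z [132.1 162.1 181. ]
z40-56 1655 med [522.3  57.5  49.4] rect ((523.5125732421875, 53.356040954589844), (99.37939453125, 250.0560302734375), 0.6025320887565613) z [44.5 49.4 54.3]
z56-70 368 med [506.5  34.2  62.3] rect ((523.7675170898438, 54.11512756347656), (80.64462280273438, 243.4462890625), 5.21365213394165) z [56.5 62.3 67.5]
z70-80 170 med [524.5  58.6  77.8] rect ((523.4161376953125, 58.017478942871094), (153.77041625976562, 60.7933235168457), 87.58785247802734) z [70.9 77.8 79.8]
z76-90 564 med [526.8  33.9  82.2] rect ((525.2069091796875, 67.52166748046875), (48.96562957763672, 174.34556579589844), 5.021216869354248) z [77.4 82.2 87.9]
mixer 2320 med [514.2  56.5  49.5] rect ((521.3577880859375, 54.58097839355469), (111.45891571044922, 252.7607421875), 0.4259052872657776) z [34.  49.5 65. ]
[ 267  225   90   40 2320]
sidered 56 med [521.6 185.9 171.1] rect ((522.590576171875, 180.81414794921875), (33.89279556274414, 11.806779861450195), 88.0758056640625) z [135.7 171.1 179. ]
siderack 437 med [524.1  50.4  80.1] rect ((128.67327880859375, 352.9822082519531), (108.8797607421875, 1148.3109130859375), 51.50252151489258) z [59.3 80.1 84.6]
```

View pics/crop.png

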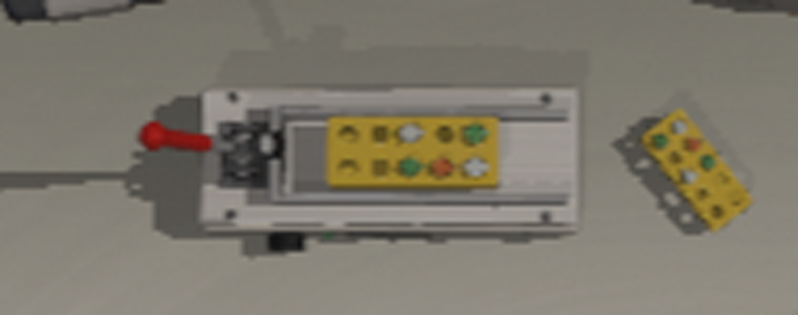

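View pics/crop2.png

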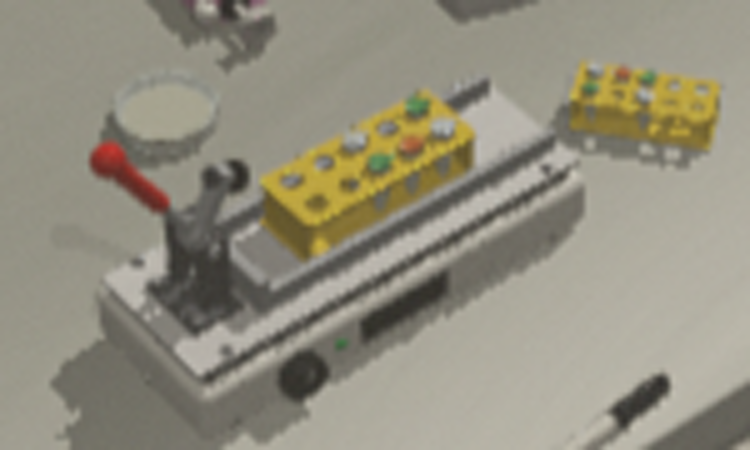

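Run:
```python
from h import *
from scipy.spatial.transform import Rotation as R
s=env.state();r=R.from_rotvec(s['ee_rot']);M=r.as_matrix();print(M.round(3))
for sg in(1,-1):
    x=np.array([sg,0,0.]);y=np.array([0,0,-1.]);T=np.stack([x,y,np.cross(x,y)],1)
    print(sg,(R.from_matrix(T)*r.inv()).as_rotvec().round(3))
K=None
z=np.load('pics/top0.npz');d=z['d'];P=pts('top',d);p=z['p']
h,ss,v=[cv2.cvtColor(p,cv2.COLOR_RGB2HSV)[...,i].astype(int) for i in range(3)]
roi=np.zeros(d.shape,bool);roi[215:275,292:345]=1
m=roi&(h>18)&(h<35)&(ss>120)&(v>90)&(P[...,2]>76)
Q=P[m];print(Q.min(0).round(1),Q.max(0).round(1),cv2.minAreaRect(Q[:,:2].astype(np.float32)))
# microscope and obstacles heights along the path
m=(P[...,0]>380)&(P[...,0]<650)&(P[...,1]>-400)&(P[...,1]<0)&(P[...,2]>60)
print('obst',P[m].min(0) if m.any() else None,P[m].max(0) if m.any() else None)
```

```text
[[ 0.239 -0.     0.971]
 [-0.971  0.002  0.239]
 [-0.002 -1.    -0.   ]]
1 [-1.00e-03 -1.00e-03  1.33e+00]
-1 [-2.000e-03  1.000e-03 -1.812e+00]
[398.2 -18.3  76.2] [ 549.6   89.1 1373.7] ((473.39788818359375, 34.892677307128906), (151.48736572265625, 107.05258178710938), 0.559326171875)
obst [ 398.1523748  -292.76390296   60.01032871] [ 6.49950660e+02 -1.13054598e+00  1.37368530e+03]
```

Request:
{"name": "move_arm", "arguments": {"motion": [0, 30, 50, 0, 0, 0, 0.11, 0, 60, 100, 0, 0, 0, 0.22, 0, 90, 150, 0, 0, 0, 0.33, 0, 120, 200, 0, 0, 0, 0.44, 0, 150, 245, 0, 0, 0, 0.55, 0, 180, 290, 0, 0, 0, 0.66, 0, 210, 340, 0, 0, 0, 0.77, 0, 240, 390, 0, 0, 0, 0.88, 0, 270, 440, 0, 0, 0, 0.99, 0, 300, 490, 0, 0, 0, 1.1, 0, 333, 540, 0, 0, 0, 1.22, 0, 365, 590, 0, 0, 0, 1.33]}}

```text
clock: 1.6
eef_pos: [526.6, -64.1, 222.4]
ee_rot: [-1.571, -0.003, 0.003]
ft_force: [-0.4, 0.4, 0.2]
opening: 0.003
```

Request:
{"name": "move_arm", "arguments": {"motion": [0, 0, 0, -40, 0, 0, 0, 0, 0, 0, -80, 0, 0, 0, 0, 0, 0, -120, 0, 0, 0, 0, 0, 0, -145, 0, 0, 0, 0, 0, 0, -158, 0, 0, 0, 0, 0, 0, -160, 0, 0, 0]}}

```text
clock: 2.35
eef_pos: [525.7, -65.5, 62.1]
ee_rot: [-1.571, 0.001, 0.001]
ft_force: [1.0, 0.4, 0.6]
opening: 0.008
```

Run:
```python
from h import *
p,d=shot('side','side1');q,_=shot('top','top1')
a=cv2.resize(p[200:335,235:415],None,fx=3,fy=3,interpolation=cv2.INTER_CUBIC)
b=cv2.resize(q[195:285,230:410],None,fx=3,fy=3,interpolation=cv2.INTER_CUBIC)
cv2.imwrite('pics/c1.png',np.vstack([a[:330],b])[:,:,::-1]);print(env.state()['ft_force'],env.state()['eef_pos'])
```

```text
[-0.18294033 -0.95668954  0.95566257] [526.56209762 -65.49848411  63.13457597]
```

View pics/c1.png

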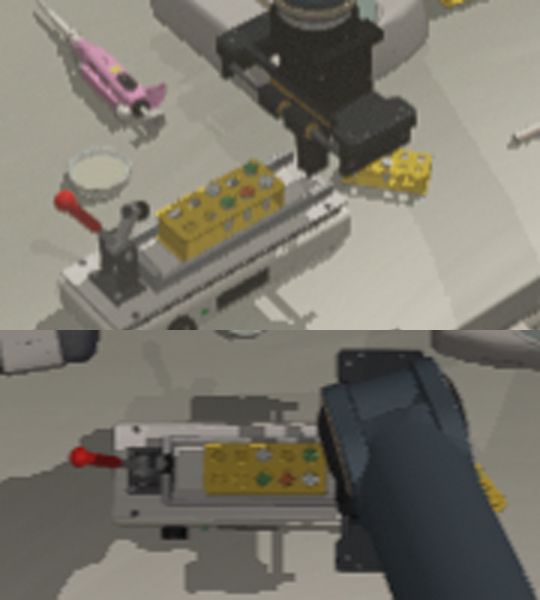

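The fingers are in the channel behind the rack. Now I'll push it towards the stop.

Request:
{"name": "move_arm", "arguments": {"motion": [0, 0, 12, 0, 0, 0, 0, 0, 0, 24, 0, 0, 0, 0, 0, 0, 30, 0, 0, 0, 0, 0, 0, 34, 0, 0, 0, 0, 0, 0, 38, 0, 0, 0, 0, 0, 0, 42, 0, 0, 0, 0, 0, 0, 46, 0, 0, 0, 0, 0, 0, 50, 0, 0, 0, 0, 0, 0, 54, 0, 0, 0, 0, 0, 0, 57, 0, 0, 0, 0, 0, 0, 58, 0, 0, 0, 0]}}

```text
clock: 3.82
eef_pos: [526.0, -7.3, 62.6]
ee_rot: [-1.571, -0.0, 0.0]
ft_force: [0.0, -4.0, 2.6]
opening: 0.006
```

Request:
{"name": "move_arm", "arguments": {"motion": [0, 0, 1, 0, 0, 0, 0, 0, 0, 2, 0, 0, 0, 0, 0, 0, 3, 0, 0, 0, 0, 0, 0, 4, 0, 0, 0, 0]}}

```text
clock: 4.32
eef_pos: [526.0, -3.5, 62.6]
ee_rot: [-1.571, -0.0, -0.0]
ft_force: [-0.1, -3.9, 2.5]
opening: 0.004
```

Run:
```python
from h import *
p,d=shot('side','side2');q,_=shot('top','top2')
a=cv2.resize(p[230:330,240:400],None,fx=4,fy=4,interpolation=cv2.INTER_CUBIC)
cv2.imwrite('pics/c2.png',a[:,:,::-1]);print(env.state()['ft_force'],env.state()['eef_pos'])
```

```text
[ 1.29752656 -2.90148777  2.1092485 ] [526.00316822  -3.34956194  62.5747152 ]
```

View pics/c2.png

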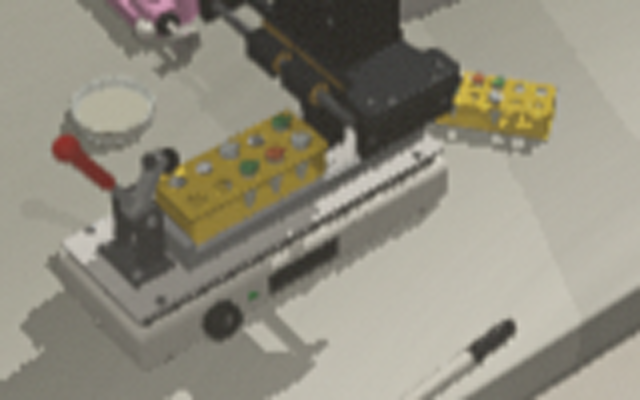

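The rack has moved nearly to the stop. The force is still a steady 4 N, which is sliding friction and not contact with the stop. I'll keep going in small steps.

Request:
{"name": "move_arm", "arguments": {"motion": [0, 0, 1, 0, 0, 0, 0, 0, 0, 2, 0, 0, 0, 0, 0, 0, 3, 0, 0, 0, 0]}}

```text
clock: 4.8
eef_pos: [526.0, -0.5, 62.6]
ee_rot: [-1.571, -0.0, -0.0]
ft_force: [-0.6, -3.8, 2.8]
opening: 0.008
```

Request:
{"name": "move_arm", "arguments": {"motion": [0, 0, 1, 0, 0, 0, 0, 0, 0, 2, 0, 0, 0, 0]}}

```text
clock: 5.05
eef_pos: [526.0, 0.2, 62.5]
ee_rot: [-1.573, 0.001, -0.0]
ft_force: [0.1, -7.2, 4.1]
opening: 0.005
```

Request:
{"name": "move_arm", "arguments": {"motion": [0, 0, 1, 0, 0, 0, 0, 0, 0, 2, 0, 0, 0, 0]}}

```text
clock: 5.3
eef_pos: [526.0, 0.4, 62.5]
ee_rot: [-1.575, 0.002, -0.001]
ft_force: [0.3, -10.7, 3.7]
opening: 0.004
```

Request:
{"name": "move_arm", "arguments": {"motion": [0, 0, 1, 0, 0, 0, 0, 0, 0, 2, 0, 0, 0, 0, 0, 0, 2, 0, 0, 0, 0]}}

```text
clock: 5.68
eef_pos: [526.0, 0.5, 62.5]
ee_rot: [-1.577, 0.003, -0.002]
ft_force: [0.5, -13.2, 4.1]
opening: 0.002
```

Request:
{"name": "move_arm", "arguments": {"motion": [0, 0, -4, 0, 0, 0, 0, 0, 0, -12, 0, 0, 0, 0, 0, 0, -25, 0, 0, 0, 0, 0, 0, -30, 40, 0, 0, 0, 0, 0, -30, 90, 0, 0, 0, 0, 0, -30, 145, 0, 0, 0, 0, 0, -30, 200, 0, 0, 0]}}

```text
clock: 6.55
eef_pos: [525.6, -24.5, 264.0]
ee_rot: [-1.57, -0.0, 0.001]
ft_force: [0.7, -0.7, -0.4]
opening: 0.005
```

Run:
```python
from h import *
p,d=shot('side','side3');q,e=shot('top','top3');s=env.state();print(s['ft_force'],s['eef_pos'])
P=pts('side',d);h,ss,v=[cv2.cvtColor(p,cv2.COLOR_RGB2HSV)[...,i].astype(int) for i in range(3)]
g=(np.mgrid[:480,:640][0]>235)&(np.mgrid[:480,:640][0]<330)&(np.mgrid[:480,:640][1]>230)&(np.mgrid[:480,:640][1]<345)
red=g&((h<6)|(h>174))&(ss>150)&(P[...,2]>162);print('ball side',P[red].mean(0),red.sum())
a=cv2.resize(p[230:330,240:400],None,fx=4,fy=4,interpolation=cv2.INTER_CUBIC)
b=cv2.resize(q[205:280,240:400],None,fx=4,fy=4,interpolation=cv2.INTER_CUBIC)
cv2.imwrite('pics/c3.png',np.vstack([a[:300],b])[:,:,::-1])
```

```text
[ 0.48208646 -0.01522739 -0.10943354] [529.5479285  -23.70509304 268.67666324]
ball side [522.30345986 191.10873237 175.38811517] 26
```

View pics/c3.png

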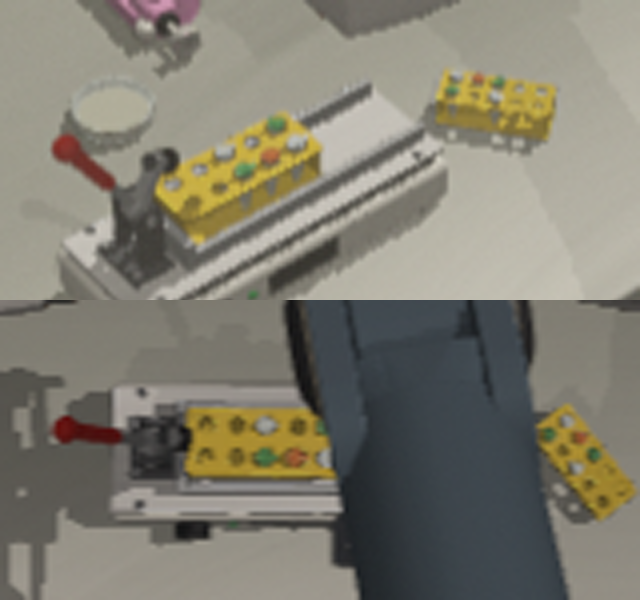

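Run:
```python
from h import *
for n in('top','side'):
    P=pts(n,np.load(f'pics/{n}0.npz')['d'])
    for x0 in range(440,761,40):
        m=(P[...,0]>x0)&(P[...,0]<x0+40)&(P[...,1]>110)&(P[...,1]<360)&(P[...,2]<600)
        print(n,x0,np.percentile(P[m][:,2],99.5).round(),end='; ')
    print()
```

```text
top 440 39.0; top 480 118.0; top 520 180.0; top 560 53.0; top 600 37.0; top 640 46.0; top 680 140.0; top 720 306.0; top 760 327.0; 
side 440 37.0; side 480 169.0; side 520 174.0; side 560 50.0; side 600 34.0; side 640 44.0; side 680 141.0; side 720 305.0; side 760 326.0;
```

Nothing else is in the way. I'll go over the ball and down behind it.

Request:
{"name": "move_arm", "arguments": {"motion": [0, 0, 50, 0, 0, 0, 0, 0, 0, 100, 0, 0, 0, 0, 0, 0, 150, 0, 0, 0, 0, 0, 0, 200, 0, 0, 0, 0, 0, 0, 245, 0, 0, 0, 0, 0, 0, 260, 0, 0, 0, 0, 0, 0, 260, -40, 0, 0, 0, 0, 0, 260, -80, 0, 0, 0, 0, 0, 260, -102, 0, 0, 0, 0, 0, 260, -102, 0, 0, 0]}}

```text
clock: 7.9
eef_pos: [525.0, 233.4, 158.3]
ee_rot: [-1.573, 0.004, 0.003]
ft_force: [-0.0, 0.5, -0.2]
opening: 0.006
```

Run:
```python
from h import *
p,d=shot('side','side4');q,e=shot('top','top4');s=env.state();print(s['ft_force'],s['eef_pos'])
a=cv2.resize(p[190:325,200:370],None,fx=4,fy=4,interpolation=cv2.INTER_CUBIC)
cv2.imwrite('pics/c4.png',a[:,:,::-1])
```

```text
[0.0203857  0.15587939 0.42571894] [526.47851792 235.05707866 160.95396312]
```

View pics/c4.png

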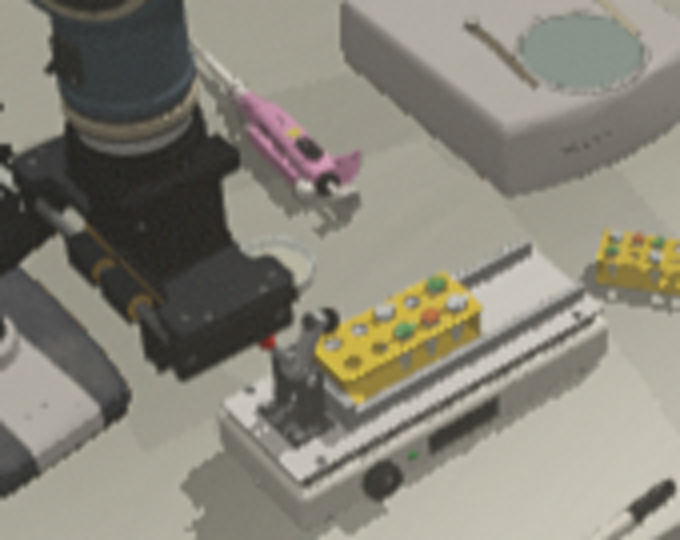

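Request:
{"name": "move_arm", "arguments": {"motion": [0, 0, -15, 0, 0, 0, 0, 0, 0, -24, 0, 0, 0, 0, 0, 0, -31, 0, 0, 0, 0, 0, 0, -38, 0, 0, 0, 0, 0, 0, -45, 0, 0, 0, 0]}}

```text
clock: 8.62
eef_pos: [526.6, 193.0, 162.4]
ee_rot: [-1.566, -0.004, -0.002]
ft_force: [-0.5, 3.4, 3.1]
opening: 0.006
```

Request:
{"name": "move_arm", "arguments": {"motion": [0, 0, -7, 0, 0, 0, 0, 0, 0, -14, 0, 0, 0, 0, 0, 0, -21, 0, 0, 0, 0, 0, 0, -28, 0, 0, 0, 0]}}

```text
clock: 9.12
eef_pos: [525.8, 160.8, 160.0]
ee_rot: [-1.572, 0.002, 0.0]
ft_force: [0.8, 0.8, -0.1]
opening: 0.003
```

Request:
{"name": "move_arm", "arguments": {"motion": [0, 0, -6, 0, 0, 0, 0, 0, 0, -12, 0, 0, 0, 0, 0, 0, -18, 0, 0, 0, 0, 0, 0, -24, 0, 0, 0, 0, 0, 0, -24, 0, 0, 0, 0]}}

```text
clock: 9.75
eef_pos: [526.1, 137.8, 160.5]
ee_rot: [-1.571, 0.001, -0.001]
ft_force: [-0.5, 0.5, 0.1]
opening: 0.004
```

The lever snapped over: there was a 3.4 N push and then no force. I'll retreat and check.

Request:
{"name": "move_arm", "arguments": {"motion": [0, 0, 10, 0, 0, 0, 0, 0, 0, 40, 0, 0, 0, 0, 0, 0, 90, 10, 0, 0, 0, 0, 0, 110, 60, 0, 0, 0, 0, 0, 130, 110, 0, 0, 0, 0, -40, 170, 120, 0, 0, 0, 0, -60, 200, 120, 0, 0, 0, 0, -60, 200, 120, 0, 0, 0]}}

```text
clock: 10.75
eef_pos: [462.7, 342.8, 281.4]
ee_rot: [-1.568, -0.007, 0.006]
ft_force: [0.3, -1.0, -0.0]
opening: 0.01
```

Run:
```python
from h import *
p,d=shot('side','side5');q,e=shot('top','top5');s=env.state();print(s['ft_force'],s['eef_pos'])
V,U=np.mgrid[:480,:640]
for n,i,dd,g in(('side',p,d,(V>225)&(V<330)&(U>230)&(U<350)),('top',q,e,(V>215)&(V<270)&(U>225)&(U<345))):
    P=pts(n,dd);h,ss,v=[cv2.cvtColor(i,cv2.COLOR_RGB2HSV)[...,k].astype(int) for k in range(3)]
    red=g&((h<6)|(h>174))&(ss>150)&(P[...,2]>162);print(n,'ball',P[red].mean(0).round(1),red.sum())
    y=g&(h>18)&(h<35)&(ss>120)&(v>70)&(P[...,2]>74)&(P[...,2]<90)&(P[...,0]>450);Q=P[y];print('rack',np.percentile(Q,[1,50,99],axis=0).round(1).tolist())
a=cv2.resize(p[225:330,240:400],None,fx=4,fy=4,interpolation=cv2.INTER_CUBIC)
b=cv2.resize(q[215:265,240:400],None,fx=4,fy=4,interpolation=cv2.INTER_CUBIC)
cv2.imwrite('pics/c5.png',np.vstack([a[:390],b])[:,:,::-1])
```

```text
[ 1.03520801 -0.70445457 -0.17556527] [465.8363167  338.91858814 280.49121024]
side ball [522.7 103.8 174.1] 32
rack [[503.4, 13.3, 75.7], [522.7, 70.1, 80.3], [551.3, 121.9, 86.1]]
top ball [521.8  97.1 211.6] 35
rack [[506.5, 11.9, 76.3], [528.5, 61.3, 82.0], [551.2, 120.3, 87.8]]
```

View pics/c5.png

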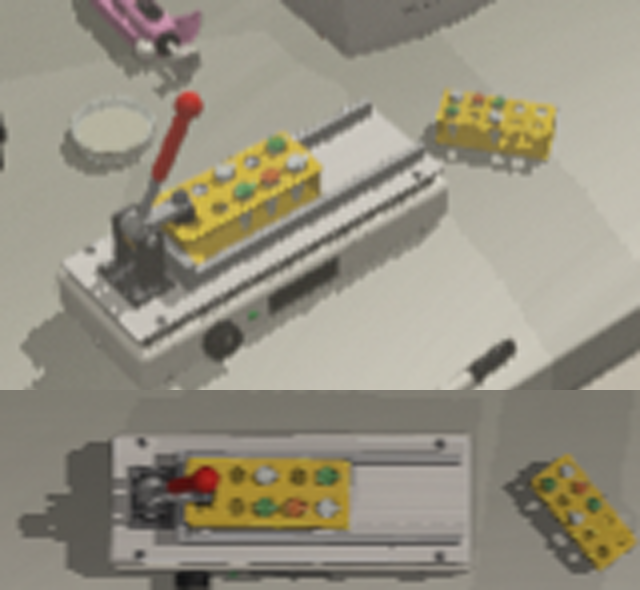

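The lever leans over the rack with its foot on the rack's end, and the rack is flush with the stop (crop column about 185). The ball has moved about 88 mm, close to the 90 mm expected. I'll hand in.

```bash
python3 -c "
from workcell import env
print(env.finish_job())"
```

```text
the job is handed in; nothing more can be done
None
```

The rack is home against the end stop and the lever is clamped down on it. I handed the job in at about 11 s on the robot's clock; no verdict was reported.

- **Rack:** I pushed it along the bed with the shut fingertips, without gripping or lifting it. Sliding took about 4 N. At the stop the force rose to 13 N with almost no further movement, and I backed off there.
- **Lever:** I pushed the red ball from behind. A 3.4 N push was read on the way, then the force fell to about zero, so it had snapped past centre. I then moved the arm clear.
- **Last look:** The foot sits on the rack's end. In the side view the ball had moved about 87 mm towards the rack, against 90 mm expected. The rack spans about y = 12 to 121 mm in the world frame, which fits being home to within a few mm.
- **Disagreement:** In the last look the top camera put the ball at a mean height of 212 mm, which doesn't fit the 172 mm expected. I put that down to bad depth pixels, because the side camera read 174 mm.
- **Other things:** The robot came near none of the bystanders. The dish beside the mixer looked unmoved in the last pictures; I did not measure the others again.

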